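Lock the large chip test socket

ROBOT

A 6-joint arm with a two-finger parallel gripper is mounted at the origin on a cart in front of the work surface, level with it; the furniture and walls round the work are solid. World frame = base frame: x ahead of the robot, y to its left, z up, the work surface at z = 0. Lengths are in m, angles in rad, forces in N, time in s.
With the tool pointing down it reaches from about 0.3 to 0.775 m from the base axis. Payload 14.6 kg.
Tool frame: the origin (TCP) lies on the centre line of the jaws, within the pads' length; the fingertips stand 19 mm ahead of it and the grasp point (between the pads) is the TCP; y points along the fingers, x is the direction in which the jaws open and shut, and the axes are right-handed (so a half turn about y gives the same grasp; the last joint's range is limited). The gripper opens to 94 mm and grips with 3 to 60 N. Pads are 16 mm wide; open, the fingers measure 119 mm over their backs; the gripper's body (75 mm by 177 mm) begins 78 mm behind the grasp point.
Start: joints at [1.185, 0.3, 1.521, -0, 1.321, -0.067], TCP at [0.172, 0.522, 0.224] pointing down, gripper open.
Joint ranges: [-3.03, 3.03], [-0.79, 2.21], [0.23, 2.52], [-1.04, 4.18], [0, 3.07], [-2.55, 2.55]. Speed limits (rad/s): [2.22, 2.22, 2.57, 3.14, 3.14, 3.14].

INTERFACE

Orientations are given as [roll, pitch, yaw] about the fixed x, y, z axes, in that order (R = Rz(yaw) Ry(pitch) Rx(roll)).
In Python, from station import get_obs, cams, workorder gives the robot as it stands.
- The arm moves only by the shell command python3 -m handwheel 'ROWS' [FORCE]. ROWS is JSON, a list of rows, each an object of numbers: "fingers": the opening, from -1 (shut) to 1 (fully open); "x", "y", "z": the shift along the tool's x, y, z in m; "spin": the turn about the tool's y in degrees. In form: [{"fingers": .., "x": .., "y": .., "z": .., "spin": ..}, ...]. A call has exactly 10 rows; each row is the pose to reach, as a shift and turn from the pose commanded when the call began, along the tool's axes at that moment; what a row does not reach only later rows make up. A row lasts 1/10 s, in which the tool goes at most 50 mm and 8.59 degrees, less where a joint would pass 70% of its speed; a pose out of reach is approached as far as the arm can. A call with a gripper value outside its range is refused whole. The fingers move at their own pace and stop on an object; FORCE is the grip in N (left out, the last holds). Time passes only in rows, so rows that repeat a pose let the fingers close, or fill a call up. It gives the time, the measured TCP pose, the force and the opening at its end, in the units of the state.
- get_obs(): the state, without advancing time (a new reading comes with each control period).
- cams.camera(name): name is "scene" or "top" or "wrist"; returns (picture, depth): 420x560x3 uint8, red, green, blue; 420x560 float32, m along the optical axis (not along the pixel's ray), 0 where there is no reading.
- cams.get_calibration(name): a dict with "fx", "fy", "cx", "cy" (pixels), "view" (4x4, takes a point from world to camera coordinates). Camera axes: x right, y down, z forward; pixel columns grow to the right and rows downward; lengths in m; the calibration is good to about 2 mm. The wrist camera is an equidistant fisheye: a pixel r from the principal point sees the ray r / f radians off the axis. A picture is of the moment at which its call begins: read the wrist's pose just before it. get_calibration takes no time and is no camera call; for the wrist camera it gives the pose at the moment of the call.
- workorder.hand_in(): hands the job in, once; it reports no verdict.
The state is a dict: "time_s": time; "qpos": joint angles; "joint_vel": joint speeds; "tau": joint torques, N m; "ee_pos": TCP position; "eef_rot": TCP orientation; "force": force on the tool from outside, world axes, zero at the start; "moment": the same for the moment, N m; "grip_width": finger opening in m.
Only numpy, scipy, OpenCV 4.12 (cv2) and the standard library are available. Lean on these libraries where they do the work, as an engineer would, in place of code of your own. Each camera call takes 0.05 s, during which the arm holds its last target. There are 200 camera calls.

TASK

The large chip test socket still has to be clamped shut: turn the bar knob on top of it clockwise until it clicks past its detent and stays at its stop by itself, then let go. Do not turn the knobs of the two small sockets.

Things in the scene. Friction and masses are not known exactly. Their poses are not given: they have to be found in the camera images.
- big_socket_knob (a joint): Knob of the large socket, rad: 0 as found (open, at one stop), 1.1 (63 degrees) locked at the other stop; grows clockwise seen from above. A sprung detent resists with up to 0.15 N m on the first half, crest at 0.55: let go before it, the knob springs back to 0; past it, the spring carries it on to 1.1 and keeps it there.
- big_socket_grip (a point): Middle of the large socket's ribbed aluminium bar knob, on its upright axis, 10 mm below the bar's top, 55 mm above the bench. Bar 44 long, 12 thick, 32 mm high; pinch across the 12 mm. Frame turns with it: x along the bar, z up. Below it (31 mm high, fixed): black block 62 mm square, dark lid, green board 76 mm square. Locked, the bar lines up with two light marks on the lid.
- small_socket_a_knob (a joint): Knob of one small socket (same make, block 38 mm square, bar 24 x 8 x 20 mm, top 53 mm above the bench, fixed); rad, 0 as found, grows clockwise. To be left alone.
- small_socket_b_knob (a joint): Knob of the other small socket, just the same. To be left alone.

How it is judged:
By the outcome, as a careful person would: the job done as asked, in the order asked, and still so for the second after the job is handed in, with the robot touching nothing.
It also fails if it takes over 30 s, if anything falls off the work surface, if the arm or the gripper's body presses on something with over 40 N, if the wrist force passes 120 N, or if a joint passes its speed limit or range.

## Working session

There is one attempt and no reset: what is moved stays moved. The work goes in short steps, Python scripts to look and compute and a shell command to move; the robot and the scene stay as the last step left them, time stands still between calls to the robot, and variables do not carry over. Pictures are saved under pics/ and viewed, about 8 in all and at most 12, crops included, and the job is handed in when it is done.

```bash
ls; mkdir -p pics; python3 - <<'E'
from station import get_obs, cams
import cv2,numpy as np
o=get_obs();print({k:np.round(v,3).tolist() for k,v in o.items()})
for n in("top","scene"):
    p,d=cams.camera(n);cv2.imwrite(f"pics/{n}1.png",p[...,::-1]);np.save(f"pics/{n}1.npy",d)
    c=cams.get_calibration(n);print(n,c["fx"],c["cx"],c["cy"],np.round(c["view"],3).tolist())
E
```

```text
pics
{'time_s': 0.0, 'qpos': [1.185, 0.301, 1.522, -0.0, 1.321, -0.067], 'joint_vel': [0.0, -0.0, -0.002, -0.001, 0.002, 0.0], 'tau': [0.001, -53.18, -35.274, 0.071, 0.024, -0.0], 'ee_pos': [0.172, 0.522, 0.224], 'eef_rot': [-1.571, 0.001, 1.252], 'force': [-0.152, -0.611, 0.231], 'moment': [-0.008, -0.014, -0.046], 'grip_width': 0.094}
top 379.64280726402865 277.23185763763996 209.15067444492786 [[0.021, -1.0, -0.015, 0.349], [-0.988, -0.018, -0.156, 0.476], [0.156, 0.018, -0.988, 0.834], [0.0, 0.0, 0.0, 1.0]]
scene 488.5169350296122 275.1880087943315 202.65825426476172 [[0.732, -0.681, -0.024, -0.124], [-0.399, -0.4, -0.825, 0.388], [0.552, 0.613, -0.565, 0.434], [0.0, 0.0, 0.0, 1.0]]
```

View pics/top1.png

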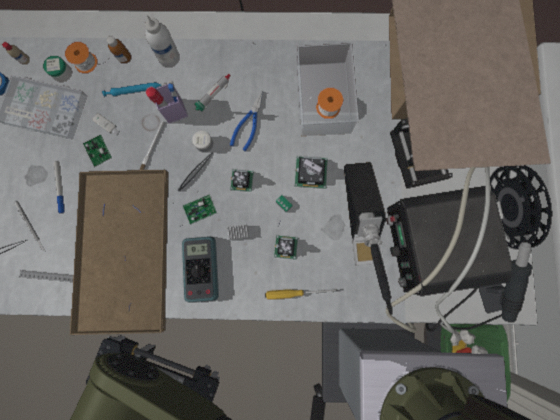

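View pics/scene1.png

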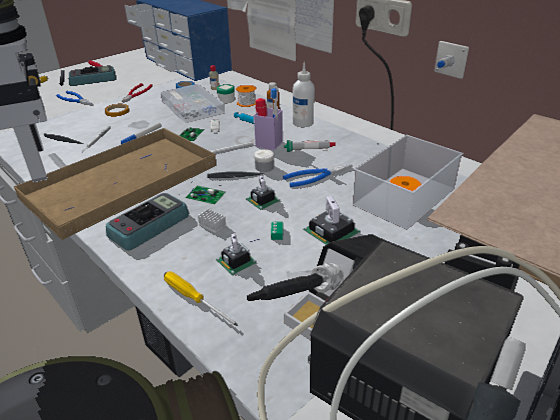

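```bash
cat > h.py <<'E'
import numpy as np
def ray(c,u,v,z):
    V=np.array(c["view"]);R,t=V[:3,:3],V[:3,3]
    x=np.array([(u-c["cx"])/c["fx"],(v-c["cy"])/c["fy"]])
    if c.get("fish"):
        r=np.hypot(*x);d=np.r_[x/r*np.sin(r),np.cos(r)] if r else np.array([0,0,1.])
    else: d=np.r_[x,1]
    o=-R.T@t;d=R.T@d
    return o+d*(z-o[2])/d[2]
def totool(yaw,d):  # world dx,dy -> tool x,z (tool y is down)
    return d[0]*np.cos(yaw)+d[1]*np.sin(yaw), -d[0]*np.sin(yaw)+d[1]*np.cos(yaw)
E
python3 - <<'E'
from h import *
from station import cams
import cv2
a=cv2.imread("pics/top1.png")[145:200,220:340];b=cv2.imread("pics/scene1.png")[185:250,290:370]
s=lambda i,f:cv2.resize(i,None,fx=f,fy=f,interpolation=cv2.INTER_CUBIC)
a=s(a,6);b=s(b,6)[:, :];a=cv2.copyMakeBorder(a,0,390-a.shape[0],0,0,cv2.BORDER_CONSTANT)
cv2.imwrite("pics/c1.png",a[:330,:])
c=cams.get_calibration("top");d=np.load("pics/top1.npy")
for u,v in((312,171),(241,180),(286,246)): print(ray(c,u,v,.06).round(3),d[v,u])
E
```

```text
[0.555 0.28  0.06 ] 0.8863219
[0.532 0.442 0.06 ] 0.8920925
[0.384 0.337 0.06 ] 0.8444553
```

View pics/c1.png

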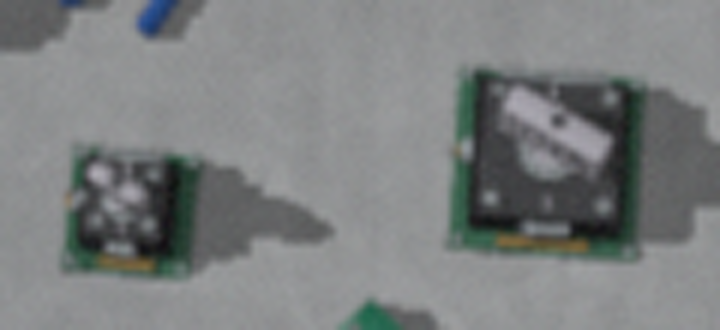

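```bash
python3 - <<'E'
from h import *
from station import cams,get_obs
c=cams.get_calibration("top");d=np.load("pics/top1.npy")
P=ray(c,312.8,165,.065);A=ray(c,305,160.8,.065);B=ray(c,321.3,170.3,.065)
print(P.round(3),np.linalg.norm(B-A),np.degrees(np.arctan2(*(A-B)[1::-1])))
v,u=np.mgrid[:420,:560];V=np.array(c["view"])
X=np.stack([(u-c["cx"])/c["fx"]*d,(v-c["cy"])/c["fy"]*d,d],-1)
W=(X-V[:3,3])@V[:3,:3]
r=np.hypot(*(W[...,:2]-P[:2]).transpose(2,0,1));ok=d>0
for a,b in((.0,.05),(.05,.08),(.08,.1),(.1,.12),(.12,.16)):
    m=ok&(r>=a)&(r<b);i=np.argmax(np.where(m,W[...,2],-1));print(a,b,W.reshape(-1,3)[i].round(3))
m=ok&(W[...,0]>.1)&(W[...,0]<.65)&(W[...,1]>.2)&(W[...,1]<.65)&(r>.16);i=np.argmax(np.where(m,W[...,2],-1));print(W.reshape(-1,3)[i].round(3))
o=get_obs();print(totool(o["eef_rot"][2],P-o["ee_pos"]))
E
```

```text
[0.568 0.279 0.065] 0.042971906474705814 59.747683689679945
0.0 0.05 [0.56  0.276 0.068]
0.05 0.08 [0.578 0.201 0.033]
0.08 0.1 [0.659 0.29  0.089]
0.1 0.12 [0.662 0.236 0.089]
0.12 0.16 [0.445 0.186 0.093]
[0.196 0.438 0.532]
(np.float64(-0.106740388384492), np.float64(-0.4521260094235966))
```

```bash
python3 -m handwheel '[{"fingers":1,"x":-0.005,"y":0,"z":-0.02,"spin":-4},{"fingers":1,"x":-0.015,"y":0,"z":-0.06,"spin":-12},{"fingers":1,"x":-0.026,"y":0,"z":-0.11,"spin":-20},{"fingers":1,"x":-0.038,"y":0,"z":-0.16,"spin":-28},{"fingers":1,"x":-0.05,"y":0,"z":-0.21,"spin":-36},{"fingers":1,"x":-0.061,"y":0,"z":-0.26,"spin":-44},{"fingers":1,"x":-0.073,"y":0,"z":-0.31,"spin":-52},{"fingers":1,"x":-0.085,"y":0,"z":-0.36,"spin":-60},{"fingers":1,"x":-0.096,"y":0,"z":-0.405,"spin":-68},{"fingers":1,"x":-0.102,"y":0,"z":-0.43,"spin":-74}]'
python3 - <<'E'
from station import get_obs
import numpy as np
from h import *
o=get_obs();print(o["time_s"],o["ee_pos"],o["eef_rot"],o["qpos"],totool(o["eef_rot"][2],np.array([.568,.279])-o["ee_pos"][:2]),150-np.degrees(o["eef_rot"][2]))
E
```

```text
time_s: 1.1
ee_pos: [0.5476, 0.2909, 0.2242]
eef_rot: [-1.57, -0.0, 2.55]
force: [-0.5, 1.1, 0.0]
grip_width: 0.0938
1.1 [0.54758156 0.29087693 0.22416645] [-1.57040322e+00 -3.18232564e-04  2.54950617e+00] [ 4.29208011e-01  4.58350233e-01  1.30507817e+00  6.73193676e-05
  1.37866568e+00 -2.12031109e+00] (np.float64(-0.023571214149052992), np.float64(-0.001540183077353513)) 3.924056519607518
```

```bash
python3 -m handwheel '[{"fingers":1,"x":-0.01,"y":0.01,"z":-0.001,"spin":-2},{"fingers":1,"x":-0.02,"y":0.03,"z":-0.0015,"spin":-4},{"fingers":1,"x":-0.0235,"y":0.05,"z":-0.0015,"spin":-4},{"fingers":1,"x":-0.0235,"y":0.07,"z":-0.0015,"spin":-4},{"fingers":1,"x":-0.0235,"y":0.085,"z":-0.0015,"spin":-4},{"fingers":1,"x":-0.0235,"y":0.09,"z":-0.0015,"spin":-4},{"fingers":1,"x":-0.0235,"y":0.09,"z":-0.0015,"spin":-4},{"fingers":1,"x":-0.0235,"y":0.09,"z":-0.0015,"spin":-4},{"fingers":1,"x":-0.0235,"y":0.09,"z":-0.0015,"spin":-4},{"fingers":1,"x":-0.0235,"y":0.09,"z":-0.0015,"spin":-4}]'
python3 - <<'E'
from station import get_obs,cams
import cv2,pickle
c=cams.get_calibration("wrist");o=get_obs();p,d=cams.camera("wrist")
pickle.dump((c,o),open("pics/w1.pkl","wb"));cv2.imwrite("pics/w1.png",p[...,::-1]);print({k:c[k] for k in c if k!="view"},o["ee_pos"],o["eef_rot"])
E
```

```text
time_s: 2.1
ee_pos: [0.5667, 0.2803, 0.1352]
eef_rot: [-1.572, 0.001, 2.613]
force: [-0.2, -0.3, 0.0]
grip_width: 0.0941
{'fx': 325.19226210127806, 'fy': 325.19226210127806, 'cx': 281.9628914854265, 'cy': 209.869894863162} [0.56670754 0.28032837 0.13520401] [-1.57166109e+00  6.33753695e-04  2.61338060e+00]
```

View pics/w1.png

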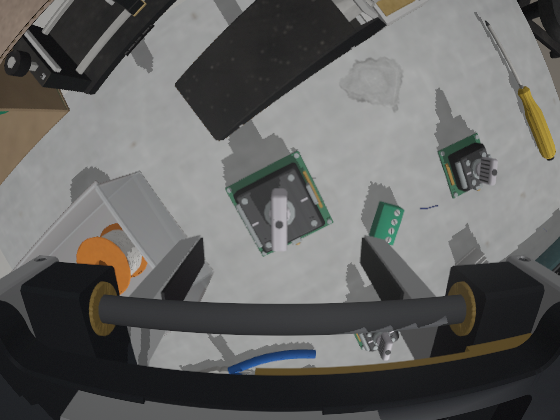

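The wrist view shows the bar between the open jaws, upright at about (280,220), running from (280,190) to (280,250). I'll segment it and project it onto z=0.065.

```bash
python3 - <<'E'
from h import *
import cv2,pickle
c,o=pickle.load(open("pics/w1.pkl","rb"));c["fish"]=1
im=cv2.imread("pics/w1.png");g=cv2.cvtColor(im,cv2.COLOR_BGR2GRAY)
m=np.zeros_like(g);m[180:256,262:300]=(g[180:256,262:300]>140)*255
n,l,s,_=cv2.connectedComponentsWithStats(m);k=1+np.argmax(s[1:,4]);m=(l==k).astype(np.uint8);print(s[k])
for v in range(s[k][1],s[k][1]+s[k][3],6):
    u=np.flatnonzero(m[v]);print(v,u.min(),u.max(),ray(c,u.mean(),v,.065).round(4))
cv2.imwrite("pics/w1c.png",cv2.resize(im[170:265,230:340],None,fx=6,fy=6,interpolation=cv2.INTER_CUBIC))
E
```

```text
[ 263  197   37   59 1092]
197 274 285 [0.5582 0.2618 0.065 ]
203 273 290 [0.5592 0.2664 0.065 ]
209 273 293 [0.5607 0.2707 0.065 ]
215 273 293 [0.5628 0.2747 0.065 ]
221 273 290 [0.5655 0.2784 0.065 ]
227 273 286 [0.5692 0.2816 0.065 ]
233 273 286 [0.572  0.2853 0.065 ]
239 273 299 [0.5723 0.2906 0.065 ]
245 273 299 [0.5726 0.296  0.065 ]
251 274 299 [0.5747 0.3004 0.065 ]
```

View pics/w1c.png

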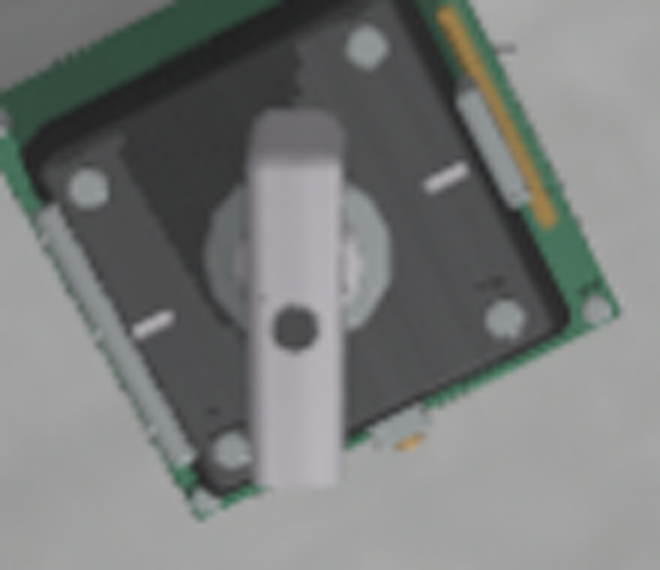

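```bash
python3 - <<'E'
from h import *
import pickle
c,o=pickle.load(open("pics/w1.pkl","rb"));c["fish"]=1
q=lambda u,v:ray(c,230+u/6-.4,170+v/6-.4,.065)
A,B,C=q(297,160),q(297,487),q(296,325);print(A,B,C,np.linalg.norm(A-B),np.degrees(np.arctan2(*(B-A)[1::-1])))
M=(A+B)/2;y=o["eef_rot"][2];print(M,totool(y,M-o["ee_pos"]),np.degrees(y), o["ee_pos"][2]-.055)
E
```

```text
[0.55820891 0.26119794 0.065     ] [0.57947729 0.29740073 0.065     ] [0.56878352 0.27896495 0.065     ] 0.04198792766168133 59.56665833005883
[0.5688431  0.27929934 0.065     ] (np.float64(-0.0023631272566366846), np.float64(-0.00018751340496359645)) 149.73567855322122 0.08020401046677933
```

```bash
python3 -m handwheel '[{"fingers":-0.1,"x":-0.0024,"y":0,"z":0,"spin":0},{"fingers":-0.1,"x":-0.0024,"y":0.01,"z":0,"spin":0},{"fingers":-0.1,"x":-0.0024,"y":0.025,"z":0,"spin":0},{"fingers":-0.1,"x":-0.0024,"y":0.04,"z":0,"spin":0},{"fingers":-0.1,"x":-0.0024,"y":0.055,"z":0,"spin":0},{"fingers":-0.1,"x":-0.0024,"y":0.065,"z":0,"spin":0},{"fingers":-0.1,"x":-0.0024,"y":0.073,"z":0,"spin":0},{"fingers":-0.1,"x":-0.0024,"y":0.078,"z":0,"spin":0},{"fingers":-0.1,"x":-0.0024,"y":0.078,"z":0,"spin":0},{"fingers":-0.1,"x":-0.0024,"y":0.078,"z":0,"spin":0}]' 20
python3 -m handwheel '[{"fingers":-0.5,"x":0,"y":0,"z":0,"spin":0},{"fingers":-0.6,"x":0,"y":0,"z":0,"spin":0},{"fingers":-0.8,"x":0,"y":0,"z":0,"spin":0},{"fingers":-1,"x":0,"y":0,"z":0,"spin":0},{"fingers":-1,"x":0,"y":0,"z":0,"spin":0},{"fingers":-1,"x":0,"y":0,"z":0,"spin":0},{"fingers":-1,"x":0,"y":0,"z":0,"spin":0},{"fingers":-1,"x":0,"y":0,"z":0,"spin":0},{"fingers":-1,"x":0,"y":0,"z":0,"spin":0},{"fingers":-1,"x":0,"y":0,"z":0,"spin":0}]' 25
```

```text
time_s: 3.15
ee_pos: [0.5688, 0.2791, 0.0569]
eef_rot: [-1.571, 0.0, 2.613]
force: [-0.4, -0.2, 0.9]
grip_width: 0.0421
time_s: 4.15
ee_pos: [0.5687, 0.279, 0.0566]
eef_rot: [-1.571, 0.0, 2.613]
force: [1.9, -1.4, 2.3]
grip_width: 0.0118
```

```bash
python3 -m handwheel '[{"fingers":-1,"x":0,"y":0,"z":0,"spin":0},{"fingers":-1,"x":0,"y":0,"z":0,"spin":5},{"fingers":-1,"x":0,"y":0,"z":0,"spin":10},{"fingers":-1,"x":0,"y":0,"z":0,"spin":15},{"fingers":-1,"x":0,"y":0,"z":0,"spin":20},{"fingers":-1,"x":0,"y":0,"z":0,"spin":25},{"fingers":-1,"x":0,"y":0,"z":0,"spin":30},{"fingers":-1,"x":0,"y":0,"z":0,"spin":30},{"fingers":-1,"x":0,"y":0,"z":0,"spin":30},{"fingers":-1,"x":0,"y":0,"z":0,"spin":30}]' 40
python3 -c "
from station import get_obs
o=get_obs();print(o['moment'],o['force'])"
```

```text
time_s: 5.15
ee_pos: [0.5691, 0.2786, 0.0566]
eef_rot: [-1.571, 0.001, 2.089]
force: [4.0, -4.0, 1.9]
grip_width: 0.0118
[-0.71804043 -0.81929732  0.02821169] [ 3.99679487 -3.98217246  1.88210009]
```

Forces are low and the width is unchanged. I'll go on to about 62°.

```bash
python3 -m handwheel '[{"fingers":-1,"x":0,"y":0,"z":0,"spin":5},{"fingers":-1,"x":0,"y":0,"z":0,"spin":10},{"fingers":-1,"x":0,"y":0,"z":0,"spin":15},{"fingers":-1,"x":0,"y":0,"z":0,"spin":20},{"fingers":-1,"x":0,"y":0,"z":0,"spin":25},{"fingers":-1,"x":0,"y":0,"z":0,"spin":29},{"fingers":-1,"x":0,"y":0,"z":0,"spin":32},{"fingers":-1,"x":0,"y":0,"z":0,"spin":32},{"fingers":-1,"x":0,"y":0,"z":0,"spin":32},{"fingers":-1,"x":0,"y":0,"z":0,"spin":32}]'
python3 -c "
from station import get_obs
o=get_obs();print(o['moment'],o['force'])"
```

```text
time_s: 6.15
ee_pos: [0.5692, 0.2781, 0.0566]
eef_rot: [-1.572, 0.001, 1.531]
force: [4.9, -6.0, 1.4]
grip_width: 0.0119
[-1.37796889 -1.02392633 -0.14501619] [ 4.93109034 -6.00557289  1.44155843]
```

```bash
python3 -m handwheel '[{"fingers":-0.5,"x":0,"y":0,"z":0,"spin":0},{"fingers":-0.3,"x":0,"y":0,"z":0,"spin":0},{"fingers":-0.1,"x":0,"y":0,"z":0,"spin":0},{"fingers":0,"x":0,"y":0,"z":0,"spin":0},{"fingers":0,"x":0,"y":0,"z":0,"spin":0},{"fingers":0,"x":0,"y":-0.01,"z":0,"spin":0},{"fingers":0,"x":0,"y":-0.03,"z":0,"spin":0},{"fingers":0,"x":0,"y":-0.06,"z":0,"spin":0},{"fingers":0,"x":0,"y":-0.08,"z":0,"spin":0},{"fingers":0,"x":0,"y":-0.08,"z":0,"spin":0}]'
python3 - <<'E'
from station import get_obs,cams
import cv2,pickle
c=cams.get_calibration("wrist");o=get_obs();p,d=cams.camera("wrist");p=p[...,::-1]
pickle.dump((c,o),open("pics/w2.pkl","wb"));cv2.imwrite("pics/w2.png",p)
cv2.imwrite("pics/w2c.png",cv2.resize(p[165:270,215:345],None,fx=5,fy=5,interpolation=cv2.INTER_CUBIC))
E
```

```text
time_s: 7.15
ee_pos: [0.5697, 0.2795, 0.1403]
eef_rot: [-1.576, -0.002, 1.531]
force: [0.0, 0.2, 0.1]
grip_width: 0.047
```

View pics/w2c.png

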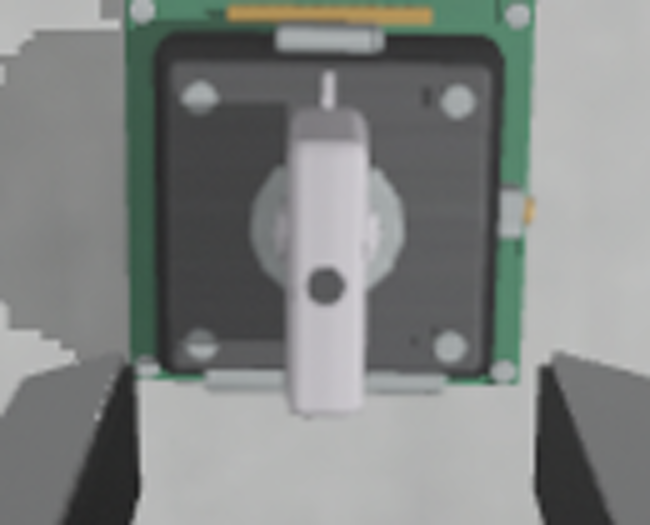

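The released bar, centred at about (327,280) in the crop, is in line with the upper light mark at (328,90). The jaws are clear of it.

```bash
python3 -c "
from station import workorder,get_obs
print(workorder.hand_in(),get_obs()['time_s'])"
```

```text
the job is handed in; nothing more can be done
the job is handed in; nothing more can be done
```

I turned the large socket's bar knob clockwise by about 62°, past its detent, then let go and lifted the gripper clear. I handed the job in at about 7.2 s.

- **Locked:** the wrist picture taken after release shows the bar lined up with the visible light mark on the lid; the bar hides the second mark. It had stayed there by itself after I let go.
- **Forces:** the tool force read under 10 N after every move, and about 0 N after release.
- **Small sockets:** I never brought the gripper down near the two small sockets. I did not take a separate picture to confirm their knobs had not moved.
- **Checks:** none of the checks I made failed. The top and wrist cameras agreed on the knob's position to about 1 mm and on its angle to under 1°.

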